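Set the sanding saddle astride the krar yoke bar

TASK

Pick up the wide one of the two wooden sanding saddles and set it astride the round yoke bar that lies across the two bench stands: one leg down each side of the bar, roof resting on the bar somewhere between the stands, hanging upright, then let go. Lower it on, do not drop it, and leave the narrow saddle and the enamel mug where they are.

Things in the scene. Friction and masses are not known exactly. Their poses are not given: they have to be found in the camera images.
- wide_saddle: Loose arch of pale wood, brass feet, 0.2-0.3 kg, standing open side down. Origin: centre of its underside, z up, y along the tunnel. 65 mm wide over the legs (x), 60 long (y), mouth 43 between the legs, roof 60 above the feet, crown top at 72. Ridge handle on the crown, centred: 12 thick (x), 44 long (y), 34 tall, top at 106. Symmetric under a half turn about z.
- saddle_roof (a point): Middle of the underside of the wide saddle's roof, on its centre line 60 mm above its feet; axes as the saddle's. The flat of the roof is 12 mm wide, with 45-degree cheeks in both inner corners. Seated, this point lies on top of the bar, 11 mm above the bar's axis.
- yoke_mid (a point): Middle of the axis of the fixed round yoke bar, dark wood, 22 mm in diameter, level, 100 mm above the bench. y along the bar, z up. Two fixed pale wooden stands carry it: inner faces 130 mm either side of the middle (260 mm of bare bar between), tops 119 mm above the bench, feet 55 mm either way in x; the bar projects 30 mm beyond them.
- narrow_saddle: The narrow saddle, for peg shafts, loose, not to be used: same wood, brass feet and ridge handle as the wide one, but 35 mm over the legs (x), 60 long (y), mouth 13, crown top 57 and handle top 91 above the feet. Origin: centre of its underside, y along the tunnel.
- mug: Green enamel mug holding wax sticks, loose, a bystander: 80 mm in diameter, 80 mm tall (sticks to about 110 mm), handle at its +y side. Origin at the centre of its underside.
There are look-alikes about, which are no part of the job. Leave any grey or turquoise look-alike of the wide_saddle alone.

How it is judged:
By the outcome, as a careful person would: the job done as asked, in the order asked, and still so for the second after the job is handed in, with the robot touching nothing.
It also fails if it takes over 38 s, if anything falls off the work surface, if the arm or the gripper's body presses on something with over 40 N, if the wrist force passes 120 N, or if a joint passes its speed limit or range.

ROBOT

A 7-joint arm with a two-finger parallel gripper is mounted at the origin on the work surface. World frame = base frame: x ahead of the robot, y to its left, z up, the work surface at z = 0. Lengths are in m, angles in rad, forces in N, time in s.
With the tool pointing down it reaches from about 0.425 to 0.875 m from the base axis. Payload 9.9 kg.
Tool frame: the origin (TCP) lies at the very end of the fingers, on their centre line; the grasp point (between the pads) lies 19 mm behind it; z points along the fingers, y is the line along which they close (so a half turn about z gives the same grasp; the last joint's range is limited). The gripper opens to 85 mm and grips with 20 to 120 N. Pads are 22 mm wide; open, the fingers measure 114 mm over their backs; the gripper's body (76 mm by 85 mm) begins 54 mm behind the grasp point. The pads swing forward as they close: fully open they stand 13 mm farther back than shut.
Start: joints at [-1.405, 0.576, 0.025, 1.437, -0.015, 1.129, -0.057], TCP at [0.167, 0.654, 0.231] pointing down, gripper open.
Joint ranges: [-2.76, 2.76], [-0.34, 2.15], [-1.52, 1.57], [0.19, 2.46], [-1.09, 4.23], [0.17, 1.99], [-2.82, 2.82]. Speed limits (rad/s): [2.22, 2.22, 3.01, 3.01, 3.14, 3.14, 3.14].

INTERFACE

Orientations are given as [roll, pitch, yaw] about the fixed x, y, z axes, in that order (R = Rz(yaw) Ry(pitch) Rx(roll)).
In Python, from cell import * gives the robot as it stands.
- The arm moves only by the shell command python3 -m crank 'ROWS' [FORCE]. ROWS is JSON, a list that holds one entry, the list of rows, each a list of 7 numbers: the turn, a rotation vector about the tool's x, y, z in rad, then the shift along the tool's x, y, z in mm, then the opening, from 0 (shut) to 1 (fully open). A call has 1 to 8 rows; each row shifts and turns the commanded pose from where the row before left it, along the tool's axes as they then stand; what a row does not reach is not made up. A row lasts 1/10 s, in which the tool goes at most 50 mm and 8.59 degrees, less where a joint would pass 70% of its speed; a pose out of reach is approached as far as the arm can. A call with a gripper value outside its range is refused whole. The fingers move at their own pace and stop on an object; FORCE is the grip in N (left out, the last holds). Time passes only in rows, so rows that do not move let the fingers close. It gives the time, the measured TCP pose, the force, the opening and the grip force at its end, in the units of the state.
- get_obs(): the state, without advancing time (a new reading comes with each control period).
- grab_frame(name): name is "side" or "top" or "wrist"; returns the picture (400x640x3 uint8, red, green, blue); there is no depth.
- camera_params(name): a dict with "mtx" (3x3 intrinsics, pixels), "k1" (the pictures are not rectified: a ray, as slopes to the right and down, at radius r is drawn at 1 + k1 r^2 times it, then the intrinsics apply), "pose" (4x4, takes a point from camera to world coordinates). Camera axes: x right, y up, looking along -z (the intrinsics and any distortion apply to the point x, -y, -z); pixel columns grow to the right and rows downward; lengths in m; the calibration is good to about 2 mm. A picture is of the moment at which its call begins: read the wrist's pose just before it. camera_params takes no time and is no camera call; for the wrist camera it gives the pose at the moment of the call.
- sign_off(): hands the job in; it is judged then, once.
The state is a dict: "clock": time; "qpos": joint angles; "qd": joint speeds; "tau": joint torques, N m; "position": TCP position; "tcp_rot": TCP orientation; "ft_force": force on the tool from outside, world axes, zero at the start; "wrist_torque": the same for the moment, N m; "opening": finger opening in m; "finger_force": force on a finger pad.
Only numpy, scipy, OpenCV 4.12 (cv2) and the standard library are available. Lean on these libraries where they do the work, as an engineer would, in place of code of your own. Each camera call takes 0.05 s, during which the arm holds its last target. There are 200 camera calls.

## Working session

There is one attempt and no reset: what is moved stays moved. The work goes in short steps, Python scripts to look and compute and a shell command to move; the robot and the scene stay as the last step left them, time stands still between calls to the robot, and variables do not carry over. Pictures are saved under pics/ and viewed, at most 10 in all, crops included, and the job is handed in when it is done.

```bash
mkdir -p pics
cat > h.py <<'E'
from cell import *
import numpy as np, cv2
def save(n,f):
    im=grab_frame(n); cv2.imwrite(f,im[:,:,::-1]); return im
def ray(n,u,v,P=None):
    c=camera_params(n); K=np.array(c["mtx"]); k=c["k1"]; T=np.array(c["pose"]) if P is None else P
    d=np.array([(u-K[0,2])/K[0,0],(v-K[1,2])/K[1,1]]); s=d.copy()
    for _ in range(20): s=d/(1+k*(s@s))
    return T[:3,3], T[:3,:3]@np.array([s[0],-s[1],-1])
def atz(n,u,v,z,P=None):
    o,d=ray(n,u,v,P); return o+d*(z-o[2])/d[2]
def proj(n,p):
    c=camera_params(n); K=np.array(c["mtx"]); T=np.array(c["pose"]); q=T[:3,:3].T@(np.array(p)-T[:3,3])
    s=np.array([q[0],-q[1]])/-q[2]; s=s*(1+c["k1"]*(s@s)); return K[:2,:2]@s+K[:2,2]
E
python3 - <<'E'
from h import *
save("top","pics/top.png");save("side","pics/side.png")
o=get_obs();print(o["position"],o["tcp_rot"],o["clock"])
for n in("top","side","wrist"):print(n,camera_params(n))
E
```

```text
[0.166735   0.65365301 0.23053958] [-3.14007292e+00  6.11294525e-05  2.89184919e+00] 0.1
top {'mtx': array([[409.81759344,   0.        , 313.74700669],
       [  0.        , 409.81759344, 206.61474681],
       [  0.        ,   0.        ,   1.        ]]), 'k1': 0.001812903619585034, 'pose': array([[ 0.0134368 ,  0.99148518, -0.12952446,  0.48038231],
       [-0.99987507,  0.01224465, -0.00999605, -0.07457569],
       [-0.00832496,  0.12964259,  0.99152584,  0.98419392],
       [ 0.        ,  0.        ,  0.        ,  1.        ]])}
side {'mtx': array([[431.52104329,   0.        , 320.13158919],
       [  0.        , 431.52104329, 205.30749989],
       [  0.        ,   0.        ,   1.        ]]), 'k1': 0.0017823225685145248, 'pose': array([[-0.99807437,  0.05700876, -0.02444475,  0.54692103],
       [-0.05891787, -0.74806702,  0.66100258,  0.63704864],
       [ 0.01939662,  0.66116997,  0.74998536,  0.89163583],
       [ 0.        ,  0.        ,  0.        ,  1.        ]])}
wrist {'mtx': array([[299.92333683,   0.        , 319.76022056],
       [  0.        , 299.92333683, 195.09524765],
       [  0.        ,   0.        ,   1.        ]]), 'k1': 0.005343293223441608, 'pose': array([[ 2.47003204e-01, -9.27341686e-01, -2.81117084e-01,
         9.58530744e-02],
       [ 9.69014156e-01,  2.36083859e-01,  7.26359188e-02,
         6.72285250e-01],
       [-9.91109399e-04, -2.90347738e-01,  9.56920691e-01,
         3.73121307e-01],
       [ 0.00000000e+00,  0.00000000e+00,  0.00000000e+00,
         1.00000000e+00]])}
```

View pics/top.png

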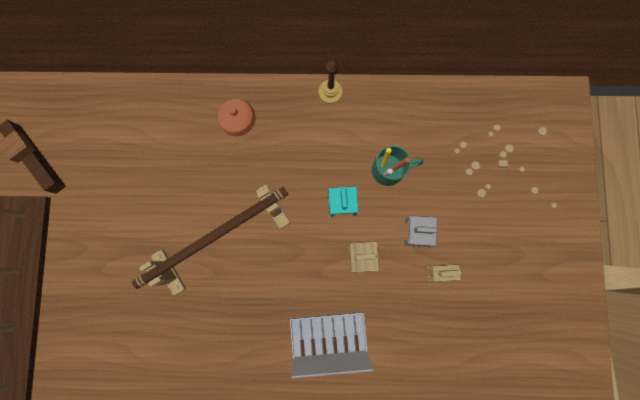

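View pics/side.png

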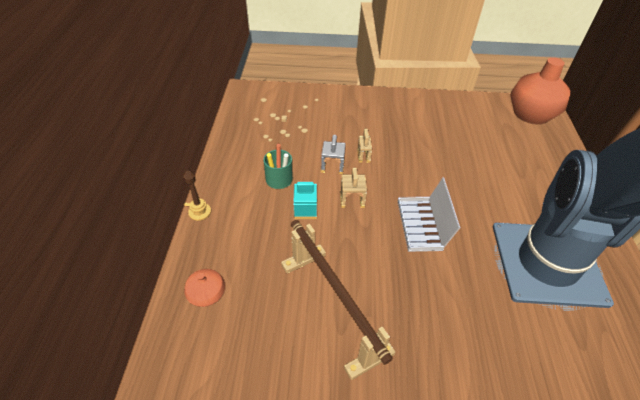

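The top view shows the wide saddle near (364,257) and the narrow one at (446,272). The bar runs from (137,284) to (284,192). I'll enlarge the crops next.

Run:
```python
import cv2,numpy as np
a=cv2.imread("pics/top.png");b=cv2.imread("pics/side.png")
r=lambda i,x,y,w,h,s:cv2.resize(i[y:y+h,x:x+w],None,fx=s,fy=s,interpolation=cv2.INTER_CUBIC)
c1=r(a,334,232,60,50,6);c2=r(b,324,162,60,50,6);c3=r(a,125,180,180,120,4)
o=np.zeros((300,800,3),np.uint8);o[:,:360]=c1;o[:,400:760]=c2
o=np.vstack([o[:, :],np.zeros((300,800,3),np.uint8)])
cv2.imwrite("pics/c1.png",o[:300]);cv2.imwrite("pics/c3.png",c3)
```

```text
(no output)
```

View pics/c1.png

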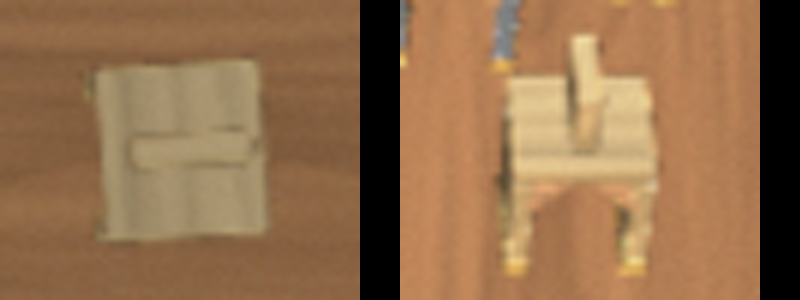

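View pics/c3.png

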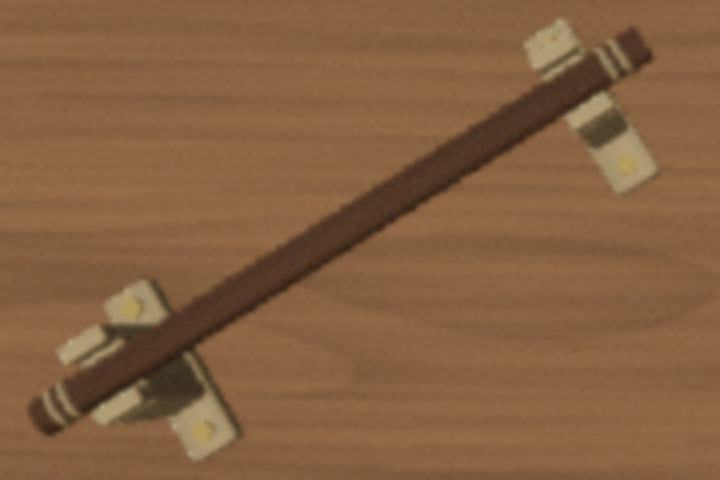

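Handle top centre is at top px (365.3,256), crown centre (363.8,256.8). The tunnel runs close to world y, and the bar ends are near (135,284) and (285,191).

```bash
cat >> h.py <<'E'
def crop(x,y,s,ox,oy): return ox+(x+.5)/s-.5, oy+(y+.5)/s-.5
E
python3 - <<'E'
from h import *
f=lambda x,y,z:atz("top",*crop(x,y,6,334,232),z)
l=(f(132,135,.106)+f(135,168,.106))/2; r=(f(252,130,.106)+f(250,160,.106))/2
print("handle",(l+r)/2,np.linalg.norm(l-r),np.degrees(np.arctan2(*(l-r)[1::-1])))
c=[f(*p,.072) for p in((98,70),(258,60),(265,235),(103,240))]
print("crown",np.mean(c,0),[np.linalg.norm(c[i]-c[i-1]) for i in range(4)],[np.degrees(np.arctan2(*(c[i]-c[j])[1::-1])) for i,j in((0,1),(3,2))])
g=lambda x,y:atz("top",*crop(x,y,4,125,180),.1)
a,b=g(42,417),g(642,46);print("bar",a,b,(a+b)/2,np.linalg.norm(a-b),np.degrees(np.arctan2(*(a-b)[1::-1])))
print("mug",atz("top",390,167,.08))
# side check of handle top
print([atz("side",*crop(x,y,6,324-400/6,162),.106) for x,y in((583,38),(590,100))])
E
```

```text
handle [ 0.49000856 -0.17739561  0.106     ] 0.04167391611117928 93.91114065564165
crown [ 0.48936838 -0.17723274  0.072     ] [np.float64(0.0620757111452427), np.float64(0.05923661654313034), np.float64(0.0639181322436314), np.float64(0.05931999866183805)] [np.float64(94.31783427718621), np.float64(92.5340981796047)]
bar [0.42520664 0.31262543 0.1       ] [ 0.62929005 -0.00257885  0.1       ] [0.52724834 0.15502329 0.1       ] 0.3755046947990811 122.92160286216993
mug [ 0.69049817 -0.2358092   0.08      ]
[array([ 0.49106326, -0.19324106,  0.106     ]), array([ 0.48779382, -0.15497913,  0.106     ])]
```

```bash
python3 -m crank '[[[0,0,0.149,0,0,0,0.6],[0,0,0.149,0,0,0,0.6],[0,0,0.149,0,0,0,0.6],[0,0,0.149,0,0,0,0.6],[0,0,0.149,0,0,0,0.6],[0,0,0.149,0,0,0,0.6],[0,0,0.149,0,0,0,0.6],[0,0,0.149,0,0,0,0.6]]]'
```

```text
clock: 0.9
position: [0.1667, 0.6538, 0.2308]
tcp_rot: [-3.141, 0.001, 1.694]
ft_force: [0.4, -0.6, 0.3]
opening: 0.0513
finger_force: 0.0
```

```bash
python3 -m crank '[[[0,0,0.06,0,0,0,0.6],[0,0,0,-40,23,0,0.6],[0,0,0,-40,23,0,0.6],[0,0,0,-40,23,0,0.6],[0,0,0,-40,23,0,0.6],[0,0,0,-40,23,0,0.6],[0,0,0,-40,23,0,0.6],[0,0,0,-40,23,0,0.6]]]'
python3 -m crank '[[[0,0,0,-40,23,0,0.6],[0,0,0,-40,23,0,0.6],[0,0,0,-40,23,0,0.6],[0,0,0,-40,23,0,0.6],[0,0,0,-40,23,0,0.6],[0,0,0,-45,0,0,0.6],[0,0,0,-45,0,0,0.6],[0,0,0,-45,0,0,0.6]]]'
```

```text
clock: 1.7
position: [0.3473, 0.3841, 0.2312]
tcp_rot: [-3.141, 0.0, 1.64]
ft_force: [1.0, 0.5, -0.6]
opening: 0.0508
finger_force: 0.0
clock: 2.5
position: [0.4844, 0.0577, 0.2311]
tcp_rot: [-3.141, 0.0, 1.64]
ft_force: [-0.0, -0.0, 1.7]
opening: 0.0514
finger_force: 0.0
```

```bash
python3 -m crank '[[[0,0,0,-45,-2,0,0.6],[0,0,0,-45,-2,0,0.6],[0,0,0,-45,-2,0,0.6],[0,0,0,-45,-2,0,0.6],[0,0,0,-45,-2,0,0.6],[0,0,0,-9,0,0,0.6],[0,0,0,0,0,0,0.6]]]'
python3 - <<'E'
from h import *
im=save("wrist","pics/w1.png");print(get_obs()["position"],[proj("wrist",p) for p in((.49,-.155,.106),(.49,-.199,.106))])
E
```

```text
clock: 3.2
position: [0.4902, -0.1764, 0.2311]
tcp_rot: [-3.141, 0.0, 1.636]
ft_force: [0.2, 1.2, -0.5]
opening: 0.0509
finger_force: 0.0
[ 0.49050208 -0.17443424  0.23095007] [array([319.85636132, 167.3150694 ]), array([316.70382739, 212.83912598])]
```

View pics/w1.png

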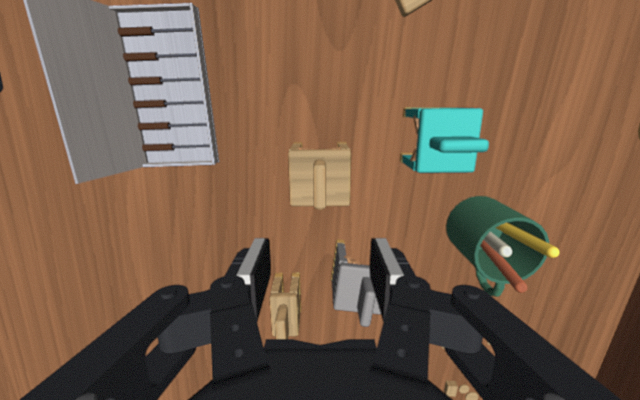

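The wrist view shows the wide saddle at about (320,178), with its handle running from (320,163) to (320,208) and axis nearly upright in the picture.

Run:
```python
import cv2
a=cv2.imread("pics/w1.png")[138:218,280:360]
cv2.imwrite("pics/w1c.png",cv2.resize(a,None,fx=7,fy=7,interpolation=cv2.INTER_CUBIC))
```

```text
(no output)
```

View pics/w1c.png

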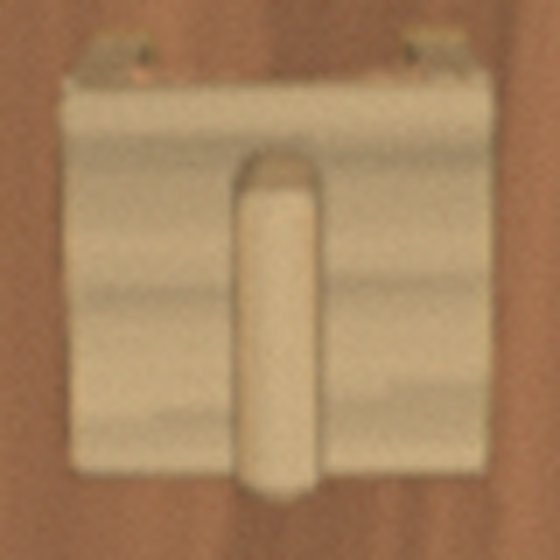

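The handle top runs from crop (278,190) to (279,497). The crown corners are (68,85), (490,80), (485,470) and (75,472).

Run:
```python
from h import *
f=lambda x,y,z:atz("wrist",*crop(x,y,7,280,138),z)
a,b=f(278,190,.106),f(279,497,.106);d=a-b
print((a+b)/2,np.linalg.norm(d),np.arctan2(d[1],d[0]))
c=[f(*p,.072) for p in((68,85),(490,80),(485,470),(75,472))];print(np.mean(c,0))
for p,q in((0,1),(3,2),(3,0),(2,1)):
  e=c[q]-c[p];print(np.linalg.norm(e),np.arctan2(e[1],e[0]))
o=get_obs();print(o["position"],o["tcp_rot"])
```

```text
[ 0.49080625 -0.17359815  0.106     ] 0.04199943102095899 1.641502116915638
[ 0.49085011 -0.17298565  0.072     ]
0.0605313002844411 0.07982574688922876
0.06213281778235357 0.07320331018719736
0.058594480137589194 1.627416112854811
0.05899066183767335 1.6546996093334443
[ 0.49050208 -0.17443424  0.23095007] [-3.14087446e+00 -5.83429528e-04  1.63849783e+00]
```

```bash
python3 -m crank '[[[0,0,0,2,0,40,0.6],[0,0,0,0,0,40,0.6],[0,0,0,0,0,30,0.6],[0,0,0,0,0,24,0.6],[0,0,0,0,0,14,0.6],[0,0,0,0,0,6,0.6],[0,0,0,0,0,0,0.6]]]' 60
python3 -m crank '[[[0,0,0,0,0,0,0],[0,0,0,0,0,0,0],[0,0,0,0,0,0,0],[0,0,0,0,0,0,0],[0,0,0,0,0,0,0],[0,0,0,0,0,0,0]]]' 60
```

```text
clock: 3.95
position: [0.4906, -0.1709, 0.0768]
tcp_rot: [-3.14, -0.001, 1.642]
ft_force: [-1.0, -0.9, 0.1]
opening: 0.0512
finger_force: 0.0
clock: 4.55
position: [0.4908, -0.1726, 0.0779]
tcp_rot: [3.141, -0.0, 1.64]
ft_force: [-1.7, 2.3, 7.0]
opening: 0.0107
finger_force: 61.7
```

```bash
python3 -m crank '[[[0,0,0,0,0,-15,0],[0,0,0,0,0,-25,0],[0,0,0,0,0,-30,0],[0,0,0,0,0,-35,0],[0,0,0,0,0,-35,0],[0,0,0,0,0,-30,0],[0,0,0,15,3,0,0],[0,0,0,30,6,0,0]]]'
python3 -m crank '[[[0,0,0,40,7,0,0],[0,0,0,40,7,0,0],[0,0,0,40,7,0,0],[0,0,0,40,7,0,0],[0,0,0,40,7,0,0],[0,0,0,40,7,0,0],[0,0,0,30,5,0,0],[0,0,0,12,2,0,0]]]'
python3 -m crank '[[[0,0,-0.08,0,0,0,0],[0,0,-0.12,0,0,0,0],[0,0,-0.12,0,0,0,0],[0,0,-0.11,0,0,0,0],[0,0,-0.07,0,0,0,0],[0,0,0,0,0,0,0],[0,0,0,0,0,0,0]]]'
python3 - <<'E'
from h import *
o=get_obs();print(o["position"],o["tcp_rot"],o["ft_force"])
a=save("wrist","pics/w2.png");np.save("P.npy",camera_params("wrist")["pose"]);b=save("side","pics/s2.png");t=save("top","pics/t2.png")
E
```

```text
clock: 5.35
position: [0.4964, -0.129, 0.2485]
tcp_rot: [3.139, 0.001, 1.636]
ft_force: [-0.5, 0.8, -3.1]
opening: 0.0112
finger_force: 60.2
clock: 6.15
position: [0.5254, 0.1617, 0.2467]
tcp_rot: [-3.141, -0.001, 1.644]
ft_force: [-0.3, 0.4, -2.7]
opening: 0.0108
finger_force: 60.2
clock: 6.85
position: [0.5258, 0.1569, 0.2472]
tcp_rot: [-3.141, 0.0, 2.137]
ft_force: [-0.3, -1.3, -3.5]
opening: 0.0111
finger_force: 60.3
[0.52582358 0.15691097 0.24720819] [-3.14115647e+00  5.02482729e-05  2.13661327e+00] [-0.27654749 -1.26220669 -3.48671925]
```

View pics/w2.png

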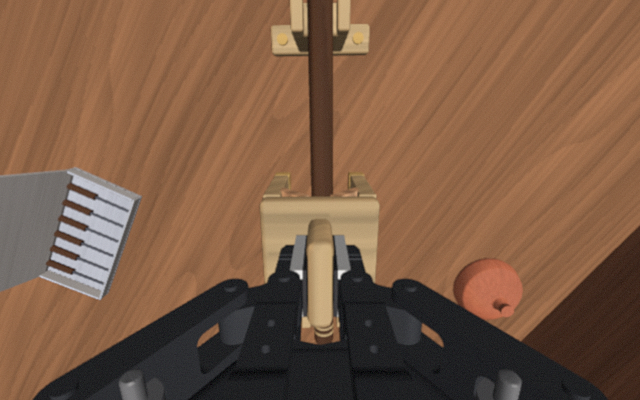

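Wrist view: the held saddle is upright, with crown corners near (262,198) and (379,197). The bar runs under it from (320,0) to (322,195). I'll measure the bar's lateral position from its edges.

Run:
```python
from h import *
im=cv2.imread("pics/w2.png").astype(int);P=np.load("P.npy")
g=im.sum(2)
pts=[]
for v in range(70,180,5):
  r=np.convolve(g[v,290:355],np.ones(3)/3,'same'); d=np.diff(r)
  l=290+np.argmin(d[3:30])+3+.5; rr=290+30+np.argmax(d[30:60])+.5
  p=[atz("wrist",u,v,.1,P) for u in(l,rr)]; pts.append((p[0]+p[1])/2)
  if v%20==0: print(v,l,rr,np.linalg.norm(p[0]-p[1]))
pts=np.array(pts)[:,:2];m=pts.mean(0);u=np.linalg.svd(pts-m)[2][0];u*=np.sign(u[1])
o=get_obs();t=o["position"][:2];y=o["tcp_rot"][2];print("bar yaw",np.arctan2(u[1],u[0]),"tool",y)
n=np.array([-u[1],u[0]]);print("lateral of tcp from bar",(t-m)@n*1e3,"mm along n",n,"tool y",[np.sin(y),-np.cos(y)])
# where the saddle crown sits in hand
c=[atz("wrist",u,v,o["position"][2]-.0055,P) for u,v in((262,198),(379,197))]
mid=(c[0]+c[1])/2;e=c[1]-c[0];print("crown edge mid lateral",(mid[:2]-m)@n*1e3,np.linalg.norm(e),np.arctan2(e[1],e[0])+np.pi/2)
```

```text
80 308.5 332.5 0.021692418561308012
100 308.5 332.5 0.02209701674359732
120 309.5 332.5 0.02157786304564174
140 309.5 332.5 0.02199393174345981
160 309.5 332.5 0.022425334526798932
bar yaw 2.14992337676277 tool 2.138172127596084
lateral of tcp from bar 2.364456735934647 mm along n [-0.83694073 -0.54729354] tool y [np.float64(0.8433141766861009), np.float64(0.5374208773393938)]
crown edge mid lateral 1.0950116324281007 0.06049651142740549 2.14607217960973
```

```bash
python3 -m crank '[[[0,0,-0.01,0,1.2,15,0],[0,0,0,0,0,25,0],[0,0,0,0,0,25,0],[0,0,0,0,0,22,0],[0,0,0,0,0,12,0],[0,0,0,0,0,5,0],[0,0,0,0,0,3,0],[0,0,0,0,0,0,0]]]'
python3 - <<'E'
from h import *
o=get_obs();print(o["position"],o["tcp_rot"],o["ft_force"])
s=save("side","pics/s3.png");w=save("wrist","pics/w3.png")
p=proj("side",o["position"]).astype(int);print(p)
x,y=p; c=s[max(0,y-30):y+70,x-60:x+60,::-1]
cv2.imwrite("pics/s3c.png",cv2.resize(c,None,fx=5,fy=5,interpolation=cv2.INTER_CUBIC))
E
```

```text
clock: 7.8
position: [0.5273, 0.1584, 0.1407]
tcp_rot: [3.141, 0.0, 2.15]
ft_force: [-0.6, 0.7, -1.5]
opening: 0.011
finger_force: 60.2
[0.52734237 0.15836644 0.14073509] [3.14083739e+00 2.18235372e-04 2.14961836e+00] [-0.64251033  0.68829398 -1.48420719]
[336 273]
```

View pics/s3c.png

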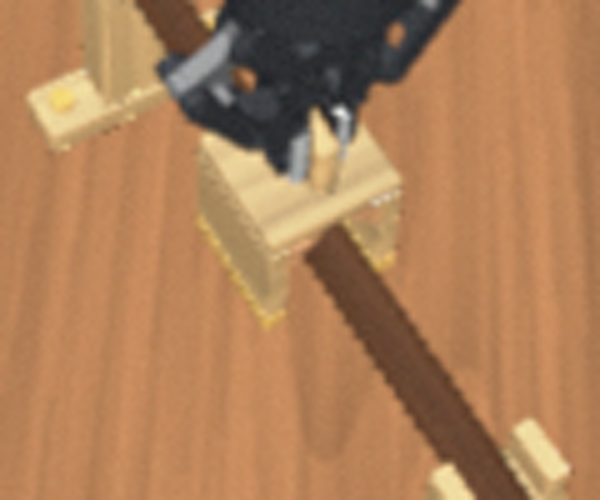

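The side crop shows the saddle astride: the bar passes between the legs at (325,245), with feet at (270,322) and (390,262). The roof is about 12 mm above the bar, so I'll lower slowly.

```bash
python3 -m crank '[[[0,0,0,0,0,3,0],[0,0,0,0,0,3,0],[0,0,0,0,0,2,0],[0,0,0,0,0,1,0],[0,0,0,0,0,0,0],[0,0,0,0,0,0,0]]]' 30
```

```text
clock: 8.5
position: [0.527, 0.1582, 0.1313]
tcp_rot: [-3.142, 0.0, 2.15]
ft_force: [-0.6, -0.1, -2.8]
opening: 0.0107
finger_force: 60.2
```

```bash
python3 -m crank '[[[0,0,0,0,0,1,0],[0,0,0,0,0,1,0],[0,0,0,0,0,0,0],[0,0,0,0,0,0,0]]]' 30
```

```text
clock: 8.9
position: [0.527, 0.1583, 0.1293]
tcp_rot: [-3.142, 0.0, 2.15]
ft_force: [0.4, -1.2, -3.0]
opening: 0.011
finger_force: 60.2
```

```bash
python3 -m crank '[[[0,0,0,0,0,1,0],[0,0,0,0,0,0,0],[0,0,0,0,0,0,0]]]'
```

```text
clock: 9.2
position: [0.5271, 0.1583, 0.1287]
tcp_rot: [3.141, -0.0, 2.15]
ft_force: [-1.1, -0.8, 5.3]
opening: 0.011
finger_force: 61.4
```

```bash
python3 -m crank '[[[0,0,0,0,0,0,0.15],[0,0,0,0,0,0,0.2],[0,0,0,0,0,0,0.3],[0,0,0,0,0,0,0.45],[0,0,0,0,0,0,0.45],[0,0,0,0,0,0,0.45]]]'
python3 - <<'E'
from h import *
o=get_obs();print(o["position"],o["ft_force"],o["opening"])
w=save("wrist","pics/w4.png");s=save("side","pics/s4.png");x,y=336,273
f=lambda c:cv2.resize(c[:,:,::-1],None,fx=3,fy=3,interpolation=cv2.INTER_CUBIC)
cv2.imwrite("pics/c4.png",np.hstack([f(s[y-30:y+90,x-60:x+60]),f(w[150:270,255:385])]))
E
```

```text
clock: 9.8
position: [0.527, 0.1583, 0.1283]
tcp_rot: [-3.142, 0.0, 2.15]
ft_force: [-0.8, -0.1, 1.1]
opening: 0.0385
finger_force: 0.0
[0.52696495 0.15825551 0.12825182] [-0.76768847 -0.12603128  1.07845603] 0.038517469532192074
```

View pics/c4.png

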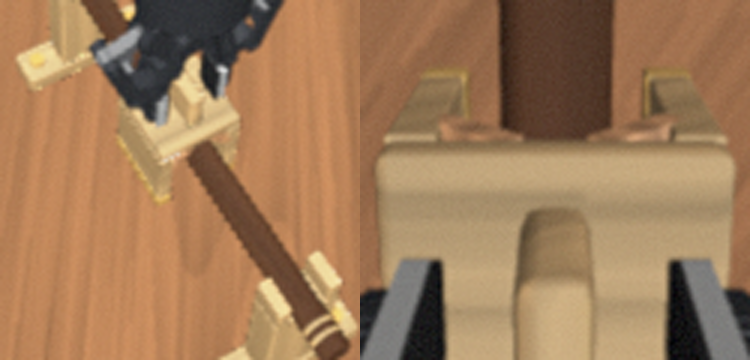

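The saddle sits level and centred on the bar, with the handle clear between the open fingers (wrist crop: fingers at x≈430 and 680, handle at 520–590). Retreating straight up.

```bash
python3 -m crank '[[[0,0,0,0,0,-8,0.45],[0,0,0,0,0,-20,0.45],[0,0,0,0,0,-30,0.45],[0,0,0,0,0,-40,0.45],[0,0,0,0,0,-40,0.45],[0,0,0,0,0,-20,0.45],[0,0,0,0,0,0,0.45],[0,0,0,0,0,0,0.45]]]'
python3 - <<'E'
from h import *
w=save("wrist","pics/w5.png");s=save("side","pics/s5.png");x,y=336,273
f=lambda c:cv2.resize(c[:,:,::-1],None,fx=3,fy=3,interpolation=cv2.INTER_CUBIC)
cv2.imwrite("pics/c5.png",np.hstack([f(s[y-30:y+90,x-60:x+60]),f(w[120:240,255:385])]))
E
```

```text
clock: 10.7
position: [0.5269, 0.1583, 0.2868]
tcp_rot: [3.141, 0.0, 2.15]
ft_force: [0.7, 0.2, -0.5]
opening: 0.0384
finger_force: 0.0
```

View pics/c5.png

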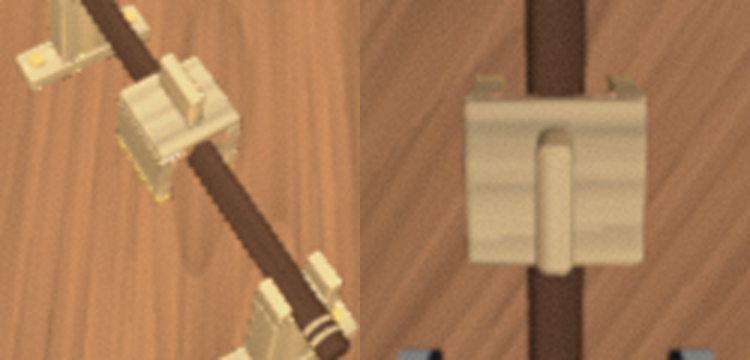

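The saddle rests upright and centred astride the bar, and the gripper is clear.

```bash
python3 -c "from cell import *; print(sign_off())"
```

```text
the job is handed in; nothing more can be done
None
```

The wide saddle is hanging upright astride the yoke bar between the stands, lowered on and released. The job was handed in at about 11 s on the clock, and the narrow saddle and the mug were not touched.

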